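Prise open the wide snap-lid caddy

TASK

Pick up the flat-bladed opener and lever open the snap lid of the wider of the two caddies: slip the blade over its steel bar and under the lid's front lip, then push the handle down against the bar until the catch gives and the lid springs right up. Keep your fingers off the lid, leave the narrow caddy shut, and lay the opener back down on the worktop.

Things in the scene. Friction and masses are not known exactly. Their poses are not given: they have to be found in the camera images.
- opener: Loose lever tool, 160 mm long, 90 g, lying flat: wooden handle 80 x 18 wide x 16 thick, then a flat steel blade 16 wide, 3 thick. Origin: underside of the handle, z up, x towards the blade. Handle x = -55 to +25 mm, blade from +25 to its straight tip at +105, at z = 6.5 to 9.5 (half-way up the handle). Grip across the handle (y) near the origin. The wooden spoon nearby is not it.
- wide_caddy_lid: Pale wood lid of the wide white caddy (box 70 deep, 110 wide, 100 mm tall, fixed). Origin on the hinge, far edge, level with the lid's underside (z = 100 mm); shut: z up, x to the back. Middle of the front: steel lip 36 wide, 3 thick, x = -70 (box front) to -84, underside z = 0. Caught shut: raise the lip 5 to 6 mm against up to 10 N; it then springs up within 2 s and stays at about 70 degrees.
- wide_caddy_bar: Fixed prising bar of the wide caddy: level U of 8 mm steel wire on its front, below the lip. Origin: middle of the crossbar, on the wire's axis; x to the box, y along the crossbar (44 mm long), z up. Bar top z = +4 mm, lip underside z = +12, lip front edge x = +26, box front x = +40: a gap 8 mm high for the 3 mm blade. Push the handle down about 15 to 20 degrees to free the lid.
- narrow_caddy_lid: Lid of the narrow caddy (box 70 deep, 76 wide, 100 mm tall, fixed), same make with its own bar; it must stay shut. Origin on its hinge at the far edge, axes as for the wide lid.
There are look-alikes about, which are no part of the job. Leave any green look-alike of the part that bears narrow_caddy_lid alone.

How it is judged:
On the way:
1. the opener bears on the wide caddy's bar and on its lid at once (over 1 N each) (contact force between opener and wide_caddy_bar above 1 N and contact force between opener and wide_caddy_lid above 1 N), for 0.02 s.
At the end, for the whole second after the job is handed in: The wide caddy's lid stands open (tilted more than 0.9 rad), the narrow caddy's lid is shut (less than 0.1 rad), and the opener lies still on the worktop (its origin between -20 and 30 mm high, slower than 0.03 m/s) (angle between wide_caddy_lid's own z axis and vertical above 0.9 rad and angle between narrow_caddy_lid's own z axis and vertical below 0.1 rad and height (world z) of opener between -0.02 and 0.03 m and linear speed of opener below 0.03 m/s); the robot touches nothing.
It fails at once if the fingers push the wide caddy's lid (over 2 N) (contact force between the fingers and wide_caddy_lid above 2 N).
It fails at once if the narrow caddy's lid is opened (over 0.15 rad) (angle between narrow_caddy_lid's own z axis and vertical above 0.15 rad).
It also fails if it takes over 58 s, if anything falls off the work surface, if the arm or the gripper's body presses on something with over 40 N, if the wrist force passes 120 N, or if a joint passes its speed limit or range.

ROBOT

A 7-joint arm with a two-finger parallel gripper is mounted at the origin on a cart in front of the work surface, level with it; the furniture and walls round the work are solid. World frame = base frame: x ahead of the robot, y to its left, z up, the work surface at z = 0. Lengths are in m, angles in rad, forces in N, time in s.
With the tool pointing down it reaches from about 0.425 to 0.875 m from the base axis. Payload 4.7 kg.
Tool frame: the origin (TCP) lies between the finger pads; the fingertips stand 14 mm ahead of it and the grasp point (between the pads) lies 5 mm behind it; z points along the fingers, y is the line along which they close (so a half turn about z gives the same grasp; the last joint's range is limited). The gripper opens to 87 mm and grips with 3 to 60 N. Pads are 19 mm wide; open, the fingers measure 117 mm over their backs; the gripper's body (75 mm by 190 mm) begins 51 mm behind the grasp point.
Start: joints at [-1.312, 0.321, -0.07, 1.45, 0.023, 1.371, -0.057], TCP at [0.158, 0.631, 0.237] pointing down, gripper open.
Joint ranges: [-2.86, 2.86], [-0.3, 2.09], [-1.38, 1.24], [0.06, 2.45], [-1.56, 4.7], [0.09, 2.05], [-2.69, 2.69]. Speed limits (rad/s): [2.57, 2.57, 3.14, 3.14, 3.14, 3.14, 3.14].

INTERFACE

Orientations are given as a rotation vector (axis times angle).
In Python, from bench import get_state, get_image, camera_params, close_job gives the robot as it stands. The module is installed in compiled form; this text tells all that it offers.
- The arm moves only by the tool arm_command, never from a script. Its argument "motion" is a list of rows, each a list of 5 numbers: the finger opening in mm, from 0 to 87, then the shift along the tool's x, y, z in mm, then the turn about the tool's z in degrees. In form: [[gripper, x, y, z, spin], ...]. A call has 1 to 5 rows; each row is the pose to reach, as a shift and turn from the pose commanded when the call began, along the tool's axes at that moment; what a row does not reach only later rows make up. A row lasts 1/12 s, in which the tool goes at most 41.7 mm and 7.16 degrees, less where a joint would pass 70% of its speed; a pose out of reach is approached as far as the arm can. A call with a gripper value outside its range is refused whole. The fingers move at their own pace and stop on an object; "newtons" is the grip in N (left out, the last holds). Time passes only in rows, so rows that repeat a pose let the fingers close. It gives the time, the measured TCP pose, the force, the opening and the grip force at its end, in the units of the state.
- get_state(): the state, without advancing time (a new reading comes with each control period).
- get_image(name): name is "side" or "top"; returns (picture, depth): 480x640x3 uint8, red, green, blue; 480x640 float32, m along the optical axis (not along the pixel's ray), 0 where there is no reading.
- camera_params(name): a dict with "intrinsics" (3x3 intrinsics, pixels), "D" ([k1, k2, p1, p2, k3] as OpenCV has them; the pictures are not rectified), "extrinsics" (4x4, takes a point from camera to world coordinates). Camera axes: x right, y down, z forward; pixel columns grow to the right and rows downward; lengths in m; the calibration is good to about 2 mm. A picture is of the moment at which its call begins. camera_params takes no time and is no camera call.
- close_job(): hands the job in; it is judged then, once.
The state is a dict: "time": time; "joint_positions": joint angles; "qd": joint speeds; "joint_torque": joint torques, N m; "position": TCP position; "tool_rot": TCP orientation; "ft_force": force on the tool from outside, world axes, zero at the start; "torque": the same for the moment, N m; "grip_width": opening from 0.0 (shut) to 1.0 (fully open); "grip_force": force on a finger pad.
Only numpy, scipy, OpenCV 4.12 (cv2) and the standard library are available. Lean on these libraries where they do the work, as an engineer would, in place of code of your own. Each camera call takes 0.05 s, during which the arm holds its last target. There are 200 camera calls.

## Working session

There is one attempt and no reset: what is moved stays moved. The work goes in short steps, Python scripts to look and compute and a tool call to move; the robot and the scene stay as the last step left them, time stands still between calls to the robot, and variables do not carry over. Pictures are saved under pics/ and viewed, at most 10 in all, crops included, and the job is handed in when it is done.

Besides the shell and the picture viewer there is one more tool, called after "Emit:" as name(argument=value, ...) on one line, values as JSON. arm_command: Moves the arm, as the interface text tells. Its arguments: {"type":"object","properties":{"motion":{"type":"array"},"newtons":{"type":"number"}},"required":["motion"]}

```bash
mkdir -p pics; python3 - <<'E'
from bench import *
import cv2,numpy as np
s=get_state();print({k:np.round(v,3) for k,v in s.items()})
for n in("top","side"):
    p,d=get_image(n);cv2.imwrite(f"pics/{n}0.png",p[...,::-1]);np.savez(f"{n}0.npz",p=p,d=d)
    c=camera_params(n);print(n,{k:np.round(v,3).tolist() for k,v in c.items()})
E
```

```text
{'time': np.float64(0.0), 'joint_positions': array([-1.312,  0.322, -0.07 ,  1.452,  0.023,  1.371, -0.057]), 'qd': array([-0.001, -0.   ,  0.   ,  0.001, -0.001, -0.002, -0.   ]), 'joint_torque': array([ 0.0000e+00, -4.9131e+01, -4.0400e-01, -3.1252e+01, -6.4000e-02,
        4.4000e-02,  0.0000e+00]), 'position': array([0.157, 0.63 , 0.235]), 'tool_rot': array([-3.840e-01, -3.118e+00,  3.000e-03]), 'ft_force': array([0.216, 0.818, 0.161]), 'torque': array([ 0.049,  0.038, -0.082]), 'grip_force': np.float64(0.0), 'grip_width': np.float64(1.001)}
top {'intrinsics': [[551.402, 0.0, 309.951], [0.0, 551.402, 238.256], [0.0, 0.0, 1.0]], 'D': [-0.044, 0.0, 0.0, 0.0, 0.0], 'extrinsics': [[0.016, -0.998, 0.063, 0.409], [-1.0, -0.017, -0.011, 0.248], [0.012, -0.063, -0.998, 0.981], [0.0, 0.0, 0.0, 1.0]]}
side {'intrinsics': [[504.636, 0.0, 319.228], [0.0, 504.636, 241.314], [0.0, 0.0, 1.0]], 'D': [-0.036, 0.0, 0.0, 0.0, 0.0], 'extrinsics': [[0.949, -0.213, 0.234, 0.272], [-0.316, -0.642, 0.698, -0.369], [0.002, -0.736, -0.677, 0.657], [0.0, 0.0, 0.0, 1.0]]}
```

View pics/top0.png

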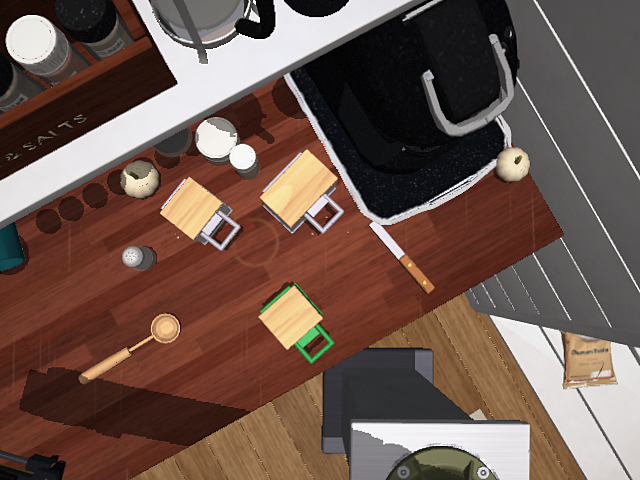

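View pics/side0.png

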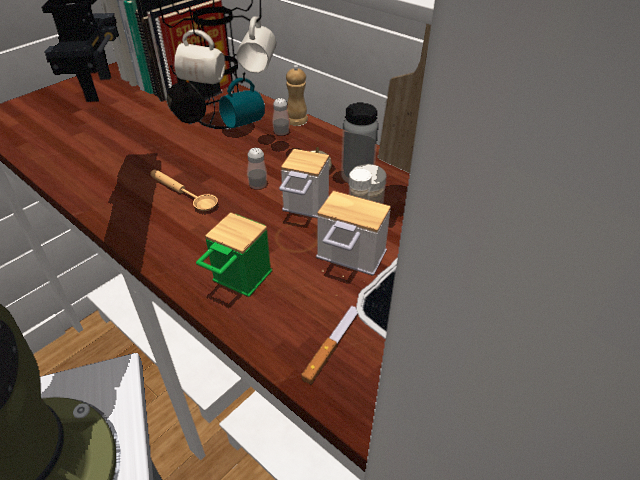

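The top view shows the opener lying with its blade tip at about (372,224) and handle end at (431,290). The wide white caddy's lid is centred near (300,190) with its bar at (325,213), and the narrow white caddy is at (197,210). The green caddy at (295,318) is a look-alike to leave alone, and the spoon is at (130,350). The side view agrees.

```bash
cat > h.py <<'E'
from bench import *
import cv2,numpy as np
def ray(n,uv):
    c=camera_params(n);T=np.array(c["extrinsics"])
    u=cv2.undistortPoints(np.float64(uv).reshape(-1,1,2),np.array(c["intrinsics"]),np.array(c["D"]))[:,0]
    return T[:3,3],np.c_[u,np.ones(len(u))]@T[:3,:3].T
def plane(n,uv,z):
    o,d=ray(n,uv);return o+d*((z-o[2])/d[:,2])[:,None]
def cloud(n,depth):
    v,u=np.mgrid[:480,:640];o,d=ray(n,np.c_[u.ravel(),v.ravel()])
    return (o+d*depth.reshape(-1,1)).reshape(480,640,3)
def rect(m):
    c=max(cv2.findContours(m.astype(np.uint8),0,2)[0],key=cv2.contourArea)
    return c[:,0].astype(float)
def box(xy):
    r=cv2.minAreaRect((xy*1000).astype(np.float32));return np.round(cv2.boxPoints(r),1).tolist(),np.round(r[0],1),np.round(r[1],1)
E
cat > m.py <<'E'
from h import *
d=np.load("top0.npz");p=d["p"];P=cloud("top",d["d"]);hsv=cv2.cvtColor(p,cv2.COLOR_RGB2HSV)
H,S,V=[hsv[...,i].astype(int) for i in range(3)]
def roi(x0,y0,x1,y1):
    m=np.zeros((480,640),bool);m[y0:y1,x0:x1]=1;return m
for q in[(300,190),(325,213),(415,270),(385,238),(340,205),(330,198)]:print(q,hsv[q[1],q[0]],P[q[1],q[0]].round(3))
# handle: orange, brighter than the table
m=roi(365,215,445,300)
hd=rect(m&(V>130)&(S>110)&(H<25)); print("handle",box(plane("top",hd,.012)[:,:2]))
bl=rect(m&(V>120)&(S<80)); print("blade",box(plane("top",bl,.0095)[:,:2]))
ld=rect(roi(250,140,350,240)&(V>150)&(S>60)&(H>8)&(H<30)); zl=np.median(P[180:195,295:305,2]);print("lid z",zl,box(plane("top",ld,zl)[:,:2]))
b=roi(295,185,350,240)&(S<60)&(V>110); b=rect(b);print("bar+lip px",cv2.boundingRect(b.astype(np.float32)))
big=cv2.resize(p[140:310,240:450],None,fx=3.5,fy=3.5,interpolation=cv2.INTER_CUBIC);cv2.imwrite("pics/crop1.png",big[...,::-1])
E
python3 m.py
```

```text
(300, 190) [ 16 112 241] [0.542 0.255 0.108]
(325, 213) [  6 162 118] [0.517 0.21  0.001]
(415, 270) [ 12 154 199] [0.418 0.051 0.015]
(385, 238) [131   9 237] [0.474 0.104 0.011]
(340, 205) [  6 178 116] [ 0.533  0.184 -0.003]
(330, 198) [144  17 153] [ 0.545  0.202 -0.002]
handle ([[377.5, 27.899999618530273], [388.3999938964844, 15.5], [447.1000061035156, 66.9000015258789], [436.20001220703125, 79.30000305175781]], array([412.3,  47.4]), array([78. , 16.5]))
blade ([[435.8999938964844, 138.3000030517578], [437.5, 52.70000076293945], [515.5999755859375, 54.20000076293945], [514.0, 139.6999969482422]], array([475.7,  96.2]), array([78.1, 85.6]))
lid z 0.10850794736549607 ([[481.5, 269.6000061035156], [562.2000122070312, 194.5], [609.5, 245.39999389648438], [528.9000244140625, 320.3999938964844]], array([545.5, 257.5]), array([ 69.5, 110.2]))
bar+lip px (304, 187, 40, 47)
```

View pics/crop1.png

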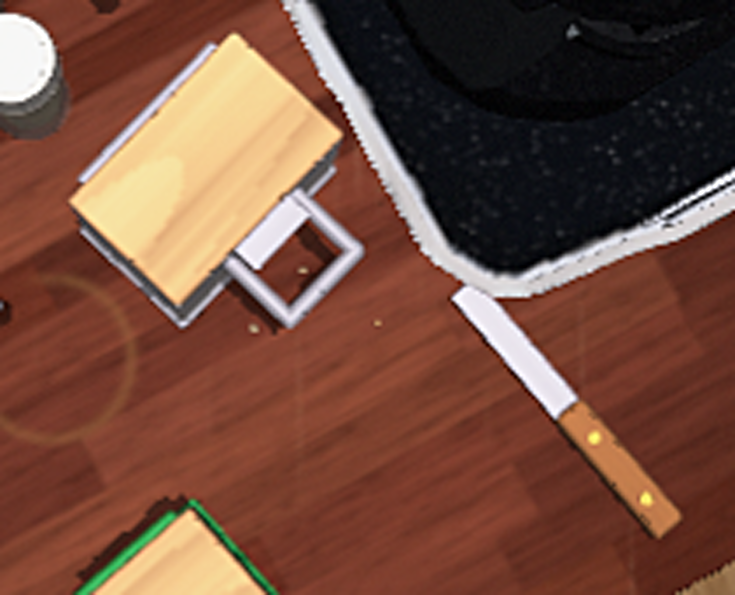

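The crop shows the lip at about (275,230), the U-shaped bar with its crossbar running (290,315) to (355,250), and the opener from tip (467,295) to handle end (668,525). That gives an opener yaw of about 41.2° and a caddy yaw of about 47.1°, so I'll set off.

Emit:
arm_command(motion=[[87,-33,-25,0,7],[87,-66,-50,0,14],[87,-99,-75,0,21],[87,-132,-100,0,28],[87,-165,-125,0,35]], newtons=20)

```text
time: 0.52
position: [0.2881, 0.4674, 0.2361]
tool_rot: [-1.312, -2.854, 0.001]
ft_force: [0.9, 0.6, 0.6]
grip_width: 1.001
grip_force: 0.0
```

Emit:
arm_command(motion=[[87,-41,-2,0,7],[87,-82,-4,0,14],[87,-123,-6,0,21],[87,-164,-8,0,28],[87,-205,-10,0,35]])

```text
time: 0.93
position: [0.4149, 0.3061, 0.2364]
tool_rot: [-2.109, -2.328, 0.0]
ft_force: [0.8, 0.1, 0.4]
grip_width: 1.0
grip_force: 0.0
```

```bash
cat >> h.py <<'E'
from scipy.spatial.transform import Rotation as Ro
def go(x,y,z,yaw):
    "target TCP (m) and yaw (deg) of the opener axis = tool y + 90 deg"
    s=get_state();R=Ro.from_rotvec(s["tool_rot"]).as_matrix()
    d=R.T@(np.array([x,y,z])-s["position"])*1000
    cur=np.degrees(np.arctan2(R[1,1],R[0,1]))+90
    print("t",s["time"].round(2),"pos",s["position"].round(4),"yaw",cur.round(2),"zaxis",R[:,2].round(3),"F",s["ft_force"].round(1),"w",round(float(s["grip_width"])*87,1),"gf",round(float(s["grip_force"]),1))
    print("shift",d.round(1),"spin",round((cur-yaw+180)%360-180,2))
E
python3 - <<'E'
from h import *
d=np.load("top0.npz")
go(.4296,.0625,.12,41.2)
# crossbar outer corners in crop -> centre
c=np.array([[290,318],[356,250]])/3.5+[240,140]-.35
print(plane("top",c,.09).round(4),plane("top",c,.09).mean(0))
E
```

```text
Traceback (most recent call last):
  File "h.py", line 23, in go
    print("t",s["time"].round(2),"pos",s["position"].round(4),"yaw",cur.round(2),"zaxis",R[:,2].round(3),"F",s["ft_force"].round(1),"w",round(float(s["grip_width"])*87,1),"gf",round(float(s["grip_force"]),1))
              ^^^^^^^^^^^^^^^
AttributeError: 'float' object has no attribute 'round'
```

```bash
sed -i 's/s\["time"\].round(2)/round(s["time"],2)/; s/s\["position"\].round/np.round(s["position"],4).round/; s/s\["ft_force"\].round/np.array(s["ft_force"]).round/' h.py
python3 - <<'E'
from h import *
go(.4296,.0625,.12,41.2)
c=np.array([[290,318],[356,250]])/3.5+[240,140]-.35
print(plane("top",c,.09).round(4),plane("top",c,.09).mean(0))
E
```

```text
t 0.93 pos [0.4149 0.3061 0.2364] yaw 95.64 zaxis [-0.  0. -1.] F [0.8 0.1 0.4] w 87.0 gf 0.0
shift [-243.9   -9.2  116.3] spin 54.44
[[0.4788 0.2174 0.09  ]
 [0.5111 0.1872 0.09  ]] [0.49494397 0.20232815 0.09      ]
```

Emit:
arm_command(motion=[[87,-30,-1,8,7],[87,-60,-2,16,14],[87,-91,-3,24,21],[87,-122,-5,32,28],[87,-152,-6,40,34]])

```text
time: 1.35
position: [0.4236, 0.1545, 0.1959]
tool_rot: [-2.698, -1.609, 0.001]
ft_force: [0.5, 0.3, 0.8]
grip_width: 0.996
grip_force: 0.0
```

Emit:
arm_command(motion=[[87,-26,16,20,7],[87,-52,33,45,14],[87,-78,49,76,20.4],[87,-78,49,76,20.4],[87,-78,49,76,20.4]])

```text
time: 1.77
position: [0.429, 0.0623, 0.1188]
tool_rot: [-2.939, -1.11, 0.007]
ft_force: [0.7, 0.1, 0.4]
grip_width: 0.996
grip_force: 0.0
```

```bash
python3 - <<'E'
from h import *
go(.4296,.0625,.016,41.2)
p,d=get_image("side");o,_=get_image("top")
cv2.imwrite("pics/c2.png",np.hstack([cv2.resize(p[240:440,230:400],None,fx=2.3,fy=2.3),cv2.resize(o[170:370,330:500],None,fx=2.3,fy=2.3)])[...,::-1])
E
```

```text
t 1.77 pos [0.429  0.0623 0.1188] yaw 41.38 zaxis [-0.004 -0.001 -1.   ] F [0.7 0.1 0.4] w 86.7 gf 0.0
shift [  1.    0.4 102.8] spin 0.18
```

View pics/c2.png

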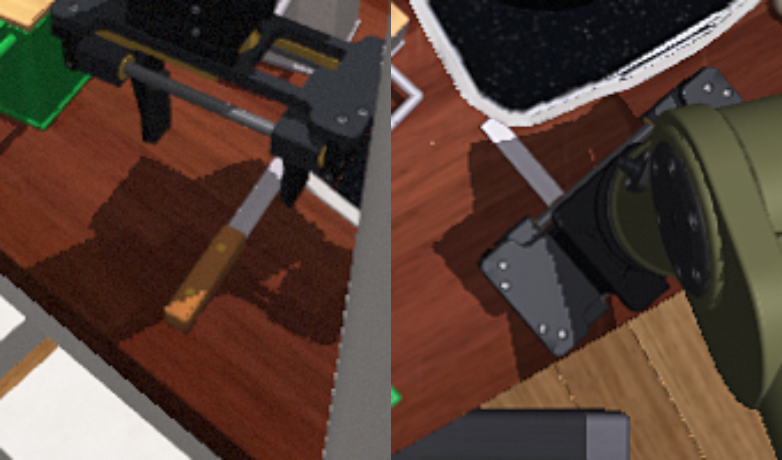

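The gripper straddles the handle evenly, with the opener at (220,260) in the left half. I'll descend and grip.

Emit:
arm_command(motion=[[87,1,0,30,0],[87,1,0,60,0],[87,1,0,85,0],[87,1,0,101,0],[87,1,0,101,0]])

```text
time: 2.28
position: [0.4296, 0.0662, 0.0176]
tool_rot: [2.935, 1.12, -0.007]
ft_force: [-0.8, -0.4, -0.3]
grip_width: 0.996
grip_force: 0.0
```

Emit:
arm_command(motion=[[10,0,0,0,0],[10,0,0,0,0],[10,0,0,0,0],[10,0,0,0,0],[10,0,0,0,0]])

```text
time: 2.7
position: [0.4323, 0.0655, 0.0206]
tool_rot: [-2.937, -1.115, -0.004]
ft_force: [0.4, -0.2, -1.2]
grip_width: 0.706
grip_force: 0.0
```

Emit:
arm_command(motion=[[10,0,0,0,0],[10,0,0,0,0],[10,0,0,0,0],[10,0,0,0,0],[10,0,0,0,0]])

```text
time: 3.12
position: [0.4314, 0.065, 0.0196]
tool_rot: [-2.937, -1.115, -0.0]
ft_force: [-0.0, 0.2, -0.0]
grip_width: 0.323
grip_force: 0.0
```

```bash
python3 - <<'E'
from h import *
go(.4296,.0625,.12,41.2)
E
```

```text
t 3.12 pos [0.4314 0.065  0.0196] yaw 41.57 zaxis [ 0.  0. -1.] F [-0.   0.2 -0. ] w 28.1 gf 0.0
shift [  -3.     0.7 -100.4] spin 0.37
```

Emit:
arm_command(motion=[[32,-2,0,2.5,-0.4],[28,-2,0,2.5,-0.4],[10,-2,0,2.5,-0.4],[10,-2,0,2.5,-0.4],[10,-2,0,2.5,-0.4]])

```text
time: 3.53
position: [0.4299, 0.0637, 0.017]
tool_rot: [-2.933, -1.125, 0.0]
ft_force: [-0.6, -0.4, -0.5]
grip_width: 0.204
grip_force: 20.0
```

Emit:
arm_command(motion=[[10,0,0,0,0],[10,0,0,0,0],[10,0,0,0,0],[10,0,0,0,0],[10,0,0,0,0]], newtons=25)

```text
time: 3.95
position: [0.4299, 0.0637, 0.017]
tool_rot: [-2.933, -1.125, -0.0]
ft_force: [0.9, 0.2, -0.7]
grip_width: 0.204
grip_force: 25.0
```

```bash
python3 - <<'E'
from h import *
go(.4296,.0625,.12,41.2)
E
```

```text
t 3.95 pos [0.4299 0.0637 0.017 ] yaw 41.98 zaxis [-0.  0. -1.] F [ 0.9  0.2 -0.7] w 17.8 gf 25.0
shift [  -1.     0.7 -103. ] spin 0.78
```

Emit:
arm_command(motion=[[10,0,0,-20,0],[10,0,0,-50,0],[10,0,0,-85,0],[10,0,0,-110,0],[10,0,0,-110,0]])

```text
time: 4.37
position: [0.4336, 0.0646, 0.1321]
tool_rot: [-2.933, -1.125, -0.016]
ft_force: [1.5, -0.7, -1.1]
grip_width: 0.206
grip_force: 25.0
```

```bash
python3 - <<'E'
from h import *
go(.4192,.1213,.105,47.1)
E
```

```text
t 4.37 pos [0.4336 0.0646 0.1321] yaw 41.97 zaxis [ 0.009  0.004 -1.   ] F [ 1.5 -0.7 -1.1] w 17.9 gf 25.0
shift [ 26.9 -51.8  27.2] spin -5.13
```

Emit:
arm_command(motion=[[10,9,-17,3,-2],[10,18,-35,8,-4],[10,27,-52,14,-5.1],[10,27,-52,22,-5.1],[10,27,-52,22,-5.1]])

```text
time: 4.78
position: [0.4124, 0.1217, 0.1021]
tool_rot: [2.876, 1.261, -0.009]
ft_force: [-0.4, -0.6, -1.8]
grip_width: 0.203
grip_force: 25.0
```

Emit:
arm_command(motion=[[10,0,0,0,0],[10,0,0,0,0],[10,0,0,0,0]])

```text
time: 5.03
position: [0.4154, 0.12, 0.105]
tool_rot: [2.881, 1.253, -0.0]
ft_force: [0.6, 0.1, -0.5]
grip_width: 0.205
grip_force: 25.0
```

```bash
python3 - <<'E'
from h import *
go(.4192,.1213,.105,47.1)
p,d=get_image("side");o,d2=get_image("top");np.savez("b.npz",p=p,d=d,o=o,d2=d2)
cv2.imwrite("pics/c3.png",np.hstack([cv2.resize(p[190:310,290:410],None,fx=3.3,fy=3.3),cv2.resize(o[160:280,290:410],None,fx=3.3,fy=3.3)])[...,::-1])
E
```

```text
t 5.03 pos [0.4154 0.12   0.105 ] yaw 47.02 zaxis [-0. -0. -1.] F [ 0.6  0.1 -0.5] w 17.9 gf 25.0
shift [ 3.5  1.9 -0. ] spin -0.08
```

View pics/c3.png

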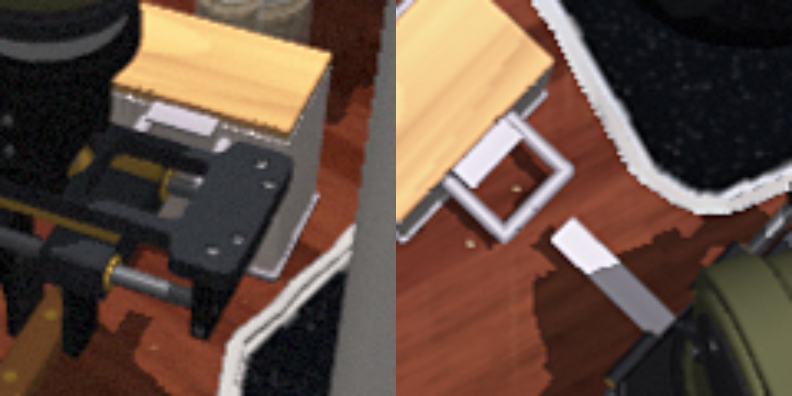

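The right half (top view) shows the blade tip at (566,230), just short of the crossbar centre at (537,205) and in line with the lip. I'll check the blade's height and tilt from depth.

```bash
python3 - <<'E'
from h import *
b=np.load("b.npz");P=cloud("top",b["d2"])
hsv=cv2.cvtColor(b["o"],cv2.COLOR_RGB2HSV)
v,u=np.mgrid[:480,:640]
m=(u>334)&(u<375)&(v>222)&(v<262)&(hsv[...,1]<70)&(P[...,2]>.06)&(P[...,2]<.13)
Q=P[m];yaw=np.radians(47.1);e=np.array([np.cos(yaw),np.sin(yaw)]);f=np.array([-e[1],e[0]])
bar=np.array([.4948,.2026]);x=(Q[:,:2]-bar)@e;y=(Q[:,:2]-bar)@f
print(len(Q),"x range",x.min(),x.max());print("z(x)",np.polyfit(x,Q[:,2],1),"y(x)",np.polyfit(x,y,1))
for n,r in(("bar",(318,210,345,236)),("lip",(308,198,328,216))):
    s=(u>r[0])&(u<r[2])&(v>r[1])&(v<r[3])&(hsv[...,1]<70)&(P[...,2]>.07)&(P[...,2]<.12)&~m
    q=P[s];X=(q[:,:2]-bar)@e;Y=(q[:,:2]-bar)@f
    print(n,len(q),np.percentile(X,[5,50,95]).round(4),np.percentile(Y,[5,50,95]).round(4),np.percentile(q[:,2],[10,50,90]).round(4))
E
```

```text
410 x range -0.0880878148113015 -0.017542528261568407
z(x) [0.00119968 0.09722353] y(x) [0.00169486 0.00193972]
bar 158 [-0.0035  0.0004  0.0057] [-0.0198  0.004   0.0241] [0.088  0.0907 0.093 ]
lip 186 [0.0265 0.0323 0.0395] [-0.015   0.0006  0.0156] [0.1005 0.1029 0.1049]
```

The blade is level, with its top at 97 mm and the tip 17.5 mm before the bar. I'll slide it in 52 mm.

Emit:
arm_command(motion=[[10,10,1,0,0],[10,22,1.5,0,0],[10,34,1.5,0,0],[10,44,1.5,0,0],[10,52,1.5,0,0]])

```text
time: 5.55
position: [0.4529, 0.1585, 0.1052]
tool_rot: [2.88, 1.255, 0.001]
ft_force: [-0.6, -0.5, -0.7]
grip_width: 0.204
grip_force: 25.0
```

Emit:
arm_command(motion=[[10,0,0,0,0],[10,0,0,0,0],[10,0,0,0,0]])

```text
time: 5.8
position: [0.4514, 0.157, 0.1048]
tool_rot: [2.88, 1.254, -0.001]
ft_force: [-0.2, -0.7, -1.5]
grip_width: 0.202
grip_force: 25.0
```

```bash
python3 - <<'E'
from h import *
go(.4539,.1587,.105,47.1)
o,d2=get_image("top");P=cloud("top",d2)
hsv=cv2.cvtColor(o,cv2.COLOR_RGB2HSV)
cv2.imwrite("pics/c4.png",cv2.resize(o[150:270,280:400],None,fx=4,fy=4)[...,::-1])
E
```

```text
t 5.8 pos [0.4514 0.157  0.1048] yaw 47.06 zaxis [-0.001 -0.001 -1.   ] F [-0.2 -0.7 -1.5] w 17.6 gf 25.0
shift [ 2.9  0.7 -0.2] spin -0.04
```

View pics/c4.png

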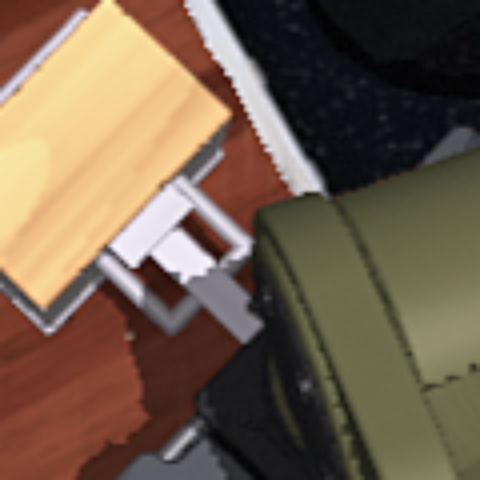

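The blade lies over the bar near (190,280) with its tip hidden under the lip at (150,235). I'll lever down.

Emit:
arm_command(motion=[[10,0,0,3,0],[10,0,0,6,0],[10,0.5,0,9,0],[10,1,0,12,0],[10,1,0,14,0]])

```text
time: 6.27
position: [0.4524, 0.1578, 0.0908]
tool_rot: [2.88, 1.254, -0.0]
ft_force: [-1.8, -2.6, 5.0]
grip_width: 0.207
grip_force: 25.0
```

Emit:
arm_command(motion=[[10,0.5,0,3,0],[10,1,0,6,0],[10,1,0,8,0],[10,1,0,10,0],[10,1,0,10,0]])

```text
time: 6.68
position: [0.4539, 0.1592, 0.0814]
tool_rot: [-2.88, -1.254, -0.003]
ft_force: [0.7, -1.4, 4.1]
grip_width: 0.206
grip_force: 25.0
```

```bash
python3 - <<'E'
from h import *
go(.4539,.1587,.105,47.1)
o,d2=get_image("top");P=cloud("top",d2)
cv2.imwrite("pics/c5.png",cv2.resize(o[130:270,250:400],None,fx=4,fy=4)[...,::-1])
print(P[180:195,295:305].reshape(-1,3).mean(0))
E
```

```text
t 6.68 pos [0.4539 0.1592 0.0814] yaw 47.07 zaxis [ 0.002  0.001 -1.   ] F [ 0.7 -1.4  4.1] w 18.0 gf 25.0
shift [ -0.4   0.4 -23.6] spin -0.03
[0.54510353 0.25573282 0.11638742]
```

Emit:
arm_command(motion=[[10,0,0,2,0],[10,0,0,3,0],[10,0,0,3,0],[10,0,0,3,0],[10,0,0,3,0]])

```text
time: 7.15
position: [0.4534, 0.1594, 0.0783]
tool_rot: [-2.88, -1.255, -0.002]
ft_force: [0.6, 0.1, 3.6]
grip_width: 0.208
grip_force: 25.0
```

Emit:
arm_command(motion=[[10,0,0,0,0],[10,0,0,0,0],[10,0,0,0,0],[10,0,0,0,0],[10,0,0,0,0]])

```text
time: 7.57
position: [0.4529, 0.1591, 0.078]
tool_rot: [-2.88, -1.255, 0.0]
ft_force: [-0.2, 1.1, 4.0]
grip_width: 0.204
grip_force: 25.0
```

```bash
python3 - <<'E'
from h import *
go(.4539,.1587,.105,47.1)
o,d2=get_image("top");P=cloud("top",d2)
cv2.imwrite("pics/c5.png",cv2.resize(o[130:270,250:400],None,fx=4,fy=4)[...,::-1])
print(P[180:195,295:305].reshape(-1,3).mean(0))
E
```

```text
t 7.57 pos [0.4529 0.1591 0.078 ] yaw 47.08 zaxis [-0.  0. -1.] F [-0.2  1.1  4. ] w 17.7 gf 25.0
shift [  0.4   0.9 -27. ] spin -0.02
[0.54596294 0.25579812 0.11118134]
```

View pics/c5.png

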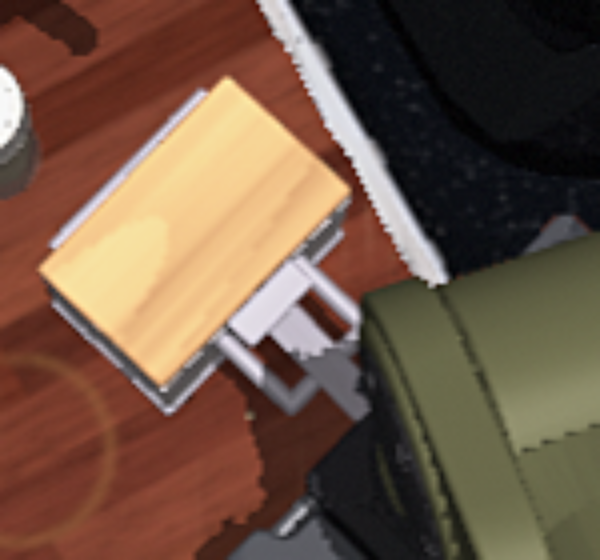

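The lid is only slightly raised and still caught: the blade is visible at (310,340) and the lip at (270,300). I'll measure the lid and blade tilt.

```bash
cat > t.py <<'E'
from h import *
go(.4539,.1587,.105,47.1)
o,d2=get_image("top");P=cloud("top",d2);hsv=cv2.cvtColor(o,cv2.COLOR_RGB2HSV);v,u=np.mgrid[:480,:640]
yaw=np.radians(47.1);e=np.array([np.cos(yaw),np.sin(yaw)]);f=np.array([-e[1],e[0]])
bar=np.array([.4948,.2026]);D=P[...,:2]-bar;X=D@e;Y=D@f;Z=P[...,2]
def fit(n,m):
    p=np.polyfit(X[m],Z[m],1);r=abs(Z[m]-np.polyval(p,X[m]))<.004;p=np.polyfit(X[m][r],Z[m][r],1)
    print(n,m.sum(),"slope deg",np.degrees(np.arctan(p[0])).round(2),"z at bar",p[1].round(4),"x",np.percentile(X[m],[2,98]).round(3))
fit("lid",(X>.045)&(X<.105)&(abs(Y)<.045)&(Z>.09))
fit("blade",(X>-.035)&(X<.024)&(abs(Y-.001)<.006)&(Z>.06)&(Z<.13)&(hsv[...,1]<80))
fit("lip",(X>.027)&(X<.038)&(abs(Y)<.015)&(Z>.08)&(Z<.13))
E
python3 t.py
```

```text
t 7.62 pos [0.453  0.1591 0.078 ] yaw 47.09 zaxis [-0.  0. -1.] F [1.  1.  3.9] w 17.9 gf 25.0
shift [  0.4   0.9 -27. ] spin -0.01
lid 2085 slope deg -5.17 z at bar 0.118 x [0.046 0.104]
blade 189 slope deg 21.39 z at bar 0.095 x [-0.022  0.023]
lip 135 slope deg -4.85 z at bar 0.1122 x [0.027 0.038]
```

Emit:
arm_command(motion=[[10,0,0,2,0],[10,0,0,4,0],[10,0,0,6,0],[10,0,0,6,0],[10,0,0,6,0]])

```text
time: 8.08
position: [0.4524, 0.1585, 0.0715]
tool_rot: [2.88, 1.254, -0.003]
ft_force: [0.8, 0.1, 2.3]
grip_width: 0.206
grip_force: 25.0
```

```bash
python3 t.py
```

```text
t 8.08 pos [0.4524 0.1585 0.0715] yaw 47.07 zaxis [-0.001 -0.001 -1.   ] F [0.8 0.1 2.3] w 17.9 gf 25.0
shift [  1.1   0.9 -33.5] spin -0.03
lid 2082 slope deg -5.8 z at bar 0.1193 x [0.046 0.104]
blade 200 slope deg 26.59 z at bar 0.095 x [-0.023  0.023]
lip 129 slope deg -7.68 z at bar 0.1146 x [0.027 0.037]
```

Emit:
arm_command(motion=[[10,0,0,0,0],[10,0,0,0,0],[10,0,0,0,0],[10,0,0,0,0],[10,0,0,0,0]])

```text
time: 8.55
position: [0.4525, 0.1585, 0.0717]
tool_rot: [2.88, 1.254, -0.002]
ft_force: [-0.7, -0.8, 1.0]
grip_width: 0.203
grip_force: 25.0
```

```bash
python3 t.py
```

```text
t 8.55 pos [0.4525 0.1585 0.0717] yaw 47.07 zaxis [-0.001 -0.001 -1.   ] F [-0.7 -0.8  1. ] w 17.6 gf 25.0
shift [  1.1   0.9 -33.3] spin -0.03
lid 2096 slope deg -5.67 z at bar 0.1192 x [0.046 0.104]
blade 197 slope deg 25.68 z at bar 0.0956 x [-0.023  0.023]
lip 128 slope deg -5.68 z at bar 0.1136 x [0.027 0.037]
```

The tip has drawn back to about the lip's front edge while tilting, so I'll advance it and push again.

Emit:
arm_command(motion=[[10,2,0,0,0],[10,4,0,0,0],[10,6,0,1,0],[10,7,0,3,0],[10,7,0,5,0]])

```text
time: 9.02
position: [0.4585, 0.1646, 0.0671]
tool_rot: [-2.88, -1.255, -0.002]
ft_force: [-1.5, -2.1, 2.5]
grip_width: 0.205
grip_force: 25.0
```

Emit:
arm_command(motion=[[10,0,0,0,0],[10,0,0,0,0],[10,0,0,0,0]])

```text
time: 9.27
position: [0.4584, 0.1646, 0.0673]
tool_rot: [-2.88, -1.255, -0.002]
ft_force: [-0.4, -0.2, -0.1]
grip_width: 0.2
grip_force: 25.0
```

```bash
python3 t.py; python3 - <<'E'
from h import *
o,d=get_image("side")
cv2.imwrite("pics/c6.png",cv2.resize(o[170:320,240:420],None,fx=4,fy=4)[...,::-1])
E
sed 's/^o,d2=.*;P=/b=np.load("top0.npz");o,d2=b["p"],b["d"];P=/' t.py | grep -v '"blade"' | python3 -
```

```text
t 9.27 pos [0.4584 0.1646 0.0673] yaw 47.09 zaxis [ 0.001  0.001 -1.   ] F [-0.4 -0.2 -0.1] w 17.4 gf 25.0
shift [ -7.3   0.7 -37.8] spin -0.01
lid 1183 slope deg -20.57 z at bar 0.1812 x [0.048 0.104]
blade 147 slope deg 33.19 z at bar 0.096 x [-0.012  0.024]
lip 10 slope deg -8.56 z at bar 0.1164 x [0.027 0.028]
t 9.37 pos [0.4583 0.1645 0.0673] yaw 47.09 zaxis [ 0.001  0.001 -1.   ] F [ 0.8 -0.7  0.6] w 17.8 gf 25.0
shift [ -7.2   0.7 -37.7] spin -0.01
lid 2095 slope deg -0.41 z at bar 0.109 x [0.046 0.104]
lip 129 slope deg 1.36 z at bar 0.1025 x [0.027 0.038]
```

View pics/c6.png

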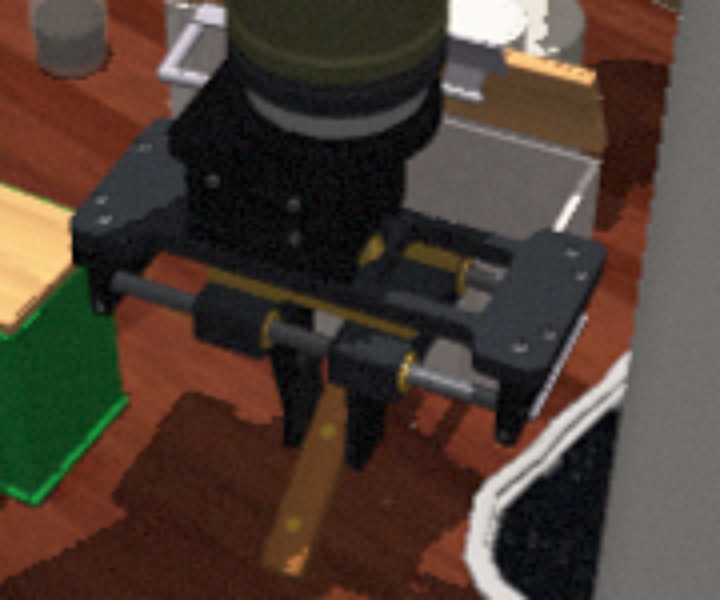

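The lid is springing open: its underside shows at (540,90), and the narrow lid is untouched. I'll lift the blade clear, withdraw, and return to where the opener came from.

Emit:
arm_command(motion=[[10,0,0,-10,0],[10,0,0,-25,0],[10,0,0,-40,0],[10,0,0,-60,0],[10,-15,0,-70,0]])

```text
time: 9.78
position: [0.4501, 0.1555, 0.1401]
tool_rot: [-2.879, -1.257, -0.009]
ft_force: [0.0, 0.5, -0.5]
grip_width: 0.201
grip_force: 25.0
```

Emit:
arm_command(motion=[[10,-20,0,0,0],[10,-40,0,0,0],[10,-40,0,0,0],[10,-40,0,0,0],[10,-40,0,0,0]])

```text
time: 10.2
position: [0.421, 0.1245, 0.1377]
tool_rot: [-2.88, -1.255, -0.003]
ft_force: [-0.1, 0.9, -0.8]
grip_width: 0.204
grip_force: 25.0
```

```bash
python3 t.py 2>&1 | head -4; python3 -c "
from h import *
go(.432,.066,.075,42)"
```

```text
t 10.2 pos [0.421  0.1245 0.1377] yaw 47.09 zaxis [ 0.002  0.001 -1.   ] F [-0.1  0.9 -0.8] w 17.8 gf 25.0
shift [47.4  0.8 32.8] spin -0.01
lid 601 slope deg 52.87 z at bar 0.0401 x [0.046 0.104]
blade 35 slope deg 10.54 z at bar 0.0908 x [-0.004  0.003]
t 10.25 pos [0.4211 0.1246 0.1376] yaw 47.11 zaxis [ 0.001  0.001 -1.   ] F [ 0.1  0.  -0.9] w 17.8 gf 25.0
shift [-35.6  47.9  62.5] spin 5.11
```

Emit:
arm_command(motion=[[10,-12,16,0,2],[10,-24,32,0,4],[10,-35,48,10,5.1],[10,-35,48,35,5.1],[10,-35,48,62,5.1]])

```text
time: 10.67
position: [0.4341, 0.0634, 0.0757]
tool_rot: [2.936, 1.118, 0.007]
ft_force: [0.3, 0.8, -1.3]
grip_width: 0.205
grip_force: 25.0
```

Emit:
arm_command(motion=[[10,0,0,5,0],[10,0,0,10,0],[10,0,0,15,0],[10,0,0,20,0],[10,0,0,25,0]], newtons=10)

```text
time: 11.08
position: [0.4328, 0.0658, 0.0507]
tool_rot: [-2.933, -1.125, -0.003]
ft_force: [0.0, -0.4, -1.2]
grip_width: 0.208
grip_force: 10.0
```

Emit:
arm_command(motion=[[10,0,0,5,0],[10,0,0,10,0],[10,0,0,15,0],[10,0,0,20,0],[10,0,0,25,0]])

```text
time: 11.5
position: [0.4319, 0.0656, 0.0248]
tool_rot: [-2.933, -1.126, -0.001]
ft_force: [1.4, 0.8, 1.4]
grip_width: 0.209
grip_force: 10.0
```

Emit:
arm_command(motion=[[10,0,0,3,0],[10,0,0,5,0],[10,0,0,5,0]])

```text
time: 11.75
position: [0.4311, 0.0652, 0.0194]
tool_rot: [2.933, 1.125, -0.002]
ft_force: [0.6, 0.5, -0.6]
grip_width: 0.206
grip_force: 10.0
```

```bash
python3 -c "
from h import *
go(.432,.066,.017,42)
o,d=get_image('side');t,d2=get_image('top')
cv2.imwrite('pics/c7.png',np.hstack([cv2.resize(o[130:430,220:420],None,fx=1.9,fy=1.9),cv2.resize(t[130:430,230:430],None,fx=1.9,fy=1.9)])[...,::-1])"
```

```text
t 11.75 pos [0.4311 0.0652 0.0194] yaw 41.97 zaxis [-0.001 -0.001 -1.   ] F [ 0.6  0.5 -0.6] w 17.9 gf 10.0
shift [1.3 0.  2.4] spin -0.03
```

View pics/c7.png

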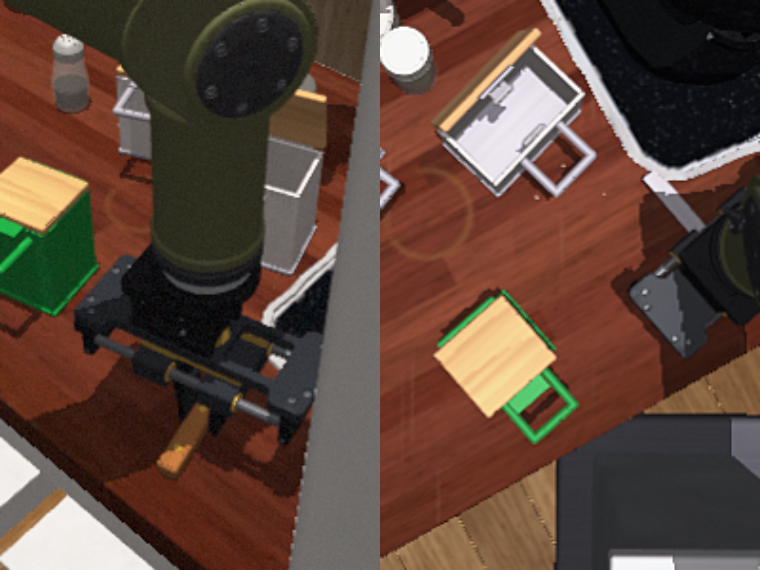

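The wide caddy's lid stands open at (490,85), and the opener is nearly flat on the worktop at (185,440). I'll release and lift straight up.

Emit:
arm_command(motion=[[24,0,0,0,0],[40,0,0,0,0],[60,0,0,0,0],[60,0,0,0,0],[60,0,0,0,0]])

```text
time: 12.27
position: [0.4318, 0.0655, 0.0201]
tool_rot: [-2.933, -1.125, -0.0]
ft_force: [-0.3, -0.5, 0.3]
grip_width: 0.492
grip_force: 0.0
```

Emit:
arm_command(motion=[[60,0,0,-10,0],[60,0,0,-30,0],[60,0,0,-60,0],[60,0,0,-90,0],[60,0,0,-120,0]])

```text
time: 12.68
position: [0.4315, 0.0651, 0.1421]
tool_rot: [2.933, 1.124, 0.0]
ft_force: [1.3, 1.0, 0.3]
grip_width: 0.686
grip_force: 0.0
```

Emit:
arm_command(motion=[[60,0,0,-20,0],[60,0,0,-20,0],[60,0,0,-20,0],[60,0,0,-20,0],[60,0,0,-20,0]])

```text
time: 13.1
position: [0.4308, 0.0652, 0.1591]
tool_rot: [2.933, 1.125, -0.003]
ft_force: [0.2, -0.1, -0.7]
grip_width: 0.691
grip_force: 0.0
```

```bash
python3 -c "
from h import *
go(.432,.066,.17,42)
o,d=get_image('side');t,d2=get_image('top')
cv2.imwrite('pics/c8.png',np.hstack([cv2.resize(o[130:430,220:420],None,fx=1.9,fy=1.9),cv2.resize(t[130:430,230:430],None,fx=1.9,fy=1.9)])[...,::-1])"
```

```text
t 13.1 pos [0.4308 0.0652 0.1591] yaw 41.97 zaxis [-0.002 -0.001 -1.   ] F [ 0.2 -0.1 -0.7] w 60.1 gf 0.0
shift [  1.4   0.2 -10.9] spin -0.03
```

View pics/c8.png

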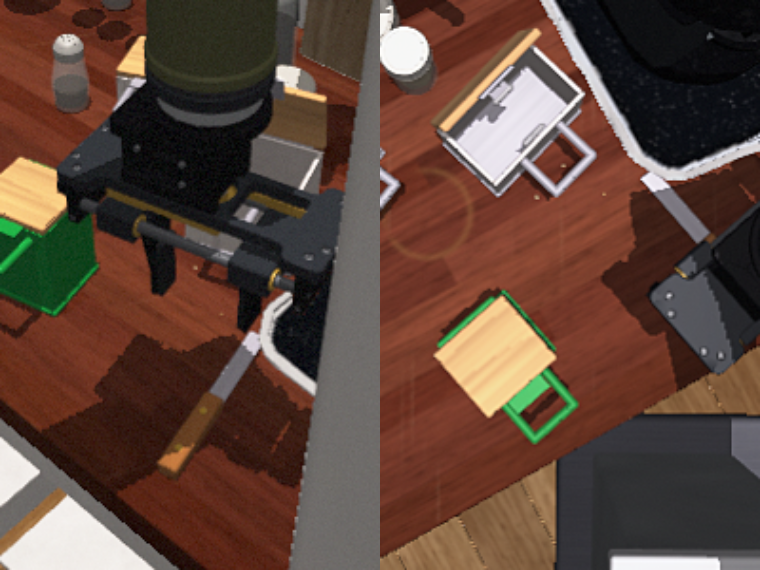

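The opener lies flat and free at (205,410), the wide lid is up, and the gripper touches nothing. I'll hand the job in.

```bash
python3 -c "
from bench import *
print(close_job())"
```

```text
the job is handed in; nothing more can be done
None
```

I levered the wide caddy's lid open, left the narrow caddy shut, laid the opener flat on the worktop clear of the gripper, and handed the job in at about 13 s; no verdict came back.

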